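Level the brew stand and keep the spirit level pressed

TASK

The plywood brew stand on the cafe table stands crooked. Lay the spirit level in the steel-cornered pocket on the board, vial side up, and let go of it; then turn the black levelling knob until the bubble sits between the two lines of the vial. Last, press down on top of the level with about 10 N and finish while still pressing it, with the bubble still between the lines; leave the tumbler, plate and canister alone.

Things in the scene. Friction and masses are not known exactly. Their poses are not given: they have to be found in the camera images.
- level: Aluminium spirit level, a bar 130 long (its x) x 36 wide (y) x 30 high (z), about 0.3 kg, lying vial side up. Origin: centre of its underside; z points out of the vial side. A 64 mm greenish vial lies in the middle of the top, with two black lines 10 mm either side of the middle; the last 32 mm at each end are solid; the whole top may be pressed. Either way round fits.
- bubble (a joint): Where the 15 mm long pale bubble stands in the vial of the level: metres from the middle, positive towards the level's own +x end, limits +-0.019. It floats to the higher end, 0.55 mm for each mrad of tilt, and takes about 0.8 s to settle. It is between the lines from -0.0025 to +0.0025.
- pocket (a point): Centre of the pocket's floor on top of the board. x runs along the board's long side towards the knob, z up out of the board. The floor is 137 (x) x 42 (y) mm between steel stops 10 mm high that lean out (143 x 48 at their tops, 11 mm more over all): one across each end, one 24 mm long at each corner of the long sides; the middle 86 mm of the long sides are open for fingers.
- knob_top (a point): Centre of the top of the black levelling knob, a ribbed round knob of 40 mm diameter and 23 mm height (top 34 mm, underside 11 mm above the board; a 20 mm wide steel neck below), on the board's centre line 145 mm from the pocket's centre on the +x side. It turns about its upright axis.
- knob (a joint): Turn of the levelling knob in rad, growing clockwise as seen from above; limits +-6. Its value when the board is level differs each time. Each rad clockwise raises the knob end of the board by 10.5 mrad (the knob itself rises 2.5 mm). It needs about 0.1 N m and stays where it is left.
- tumbler: Bystander: clear glass tumbler, 76 mm wide, 88 high, standing. Origin: centre of its underside.
- plate: Bystander: steel plate, 170 mm wide, 16 high. Origin: centre of its underside.
- canister: Bystander: white ceramic jar with a wooden cap, 72 mm wide, 100 high. Origin: centre of its underside.
- fixed_end (a point): Middle of the board's top edge at the end away from the knob, 120 mm from the pocket's centre. Plywood board 300 x 170 x 18 mm, top about 56 mm above the table; this end rests on two fixed feet, the knob end on the screw foot, which starts too low by 10 to 32 mrad. The rubber feet give 0.25 mm for each newton pressed; pressing leaves the tilt as it is.
Not all that is in view belongs to the job. Several things look just like the level: the one meant starts farthest from the robot's base.

How it is judged:
By the outcome, as a careful person would: the job done as asked, in the order asked, and still so for the second after the job is handed in, while the arm keeps its last pose, push and grip.
It also fails if it takes over 72 s, if anything falls off the work surface, if the arm or the gripper's body presses on something with over 40 N, if the wrist force passes 120 N, or if a joint passes its speed limit or range.

ROBOT

A 7-joint arm with a two-finger parallel gripper is mounted at the origin on the work surface. World frame = base frame: x ahead of the robot, y to its left, z up, the work surface at z = 0. Lengths are in m, angles in rad, forces in N, time in s.
With the tool pointing down it reaches from about 0.4 to 0.85 m from the base axis. Payload 10.4 kg.
Tool frame: the origin (TCP) lies on the centre line of the jaws, within the pads' length; the fingertips stand r.finger_overhang ahead of it and the grasp point (between the pads) lies 5 mm behind it (r.finger_overhang is the distance from the TCP to the fingertips, in m); z points along the fingers, y is the line along which they close (so a half turn about z gives the same grasp; the last joint's range is limited). The gripper opens to 87 mm and grips with 3 to 60 N. Pads are 19 mm wide; open, the fingers measure 117 mm over their backs; the gripper's body (75 mm by 190 mm) begins 51 mm behind the grasp point.
Start: joints at [-1.163, 0.332, -0.065, 1.46, 0.022, 1.35, -0.088], TCP at [0.261, 0.568, 0.214] pointing down, gripper open.
Joint ranges: [-2.6, 2.6], [-0.5, 2.12], [-1.47, 1.34], [0.16, 2.42], [-1.27, 4.41], [0.06, 2.06], [-2.6, 2.6]. Speed limits (rad/s): [2.22, 2.22, 2.79, 2.79, 3.14, 3.14, 3.14].

INTERFACE

Orientations are given as a unit quaternion [x, y, z, w].
In Python, from bench import read_state, viewer, r gives the robot as it stands.
- The arm moves only by the tool carry_out, never from a script. Its argument "moves" is a list of rows, each a list of 6 numbers: the shift along the tool's x, y, z in units of 40 mm (1.0 is 40 mm), then the turn, a rotation vector about the tool's x, y, z in units of 8 degrees (1.0 is 8 degrees). A call has 1 to 20 rows; each row shifts and turns the commanded pose from where the row before left it, along the tool's axes as they then stand; what a row does not reach is not made up. A row lasts 1/8 s, in which the tool goes at most 62.5 mm and 10.7 degrees, less where a joint would pass 70% of its speed; a pose out of reach is approached as far as the arm can. A call is refused whole if a number of a shift passes 1 or a number of a turn 1, either way. A call with a gripper value outside its range is refused whole. "fingers" is the finger opening in mm, from 0 to 87, set as the call begins (left out, the last holds). The fingers move at their own pace and stop on an object; "force" is the grip in N (left out, the last holds). Time passes only in rows, so rows that do not move let the fingers close. It gives the time, the measured TCP pose, the force, the opening and the grip force at its end, in the units of the state.
- read_state(): the state, without advancing time (a new reading comes with each control period).
- viewer.camera(name): name is "scene" or "side" or "wrist"; returns a dict with "pixels" (420x560x3 uint8, red, green, blue), "range_z" (420x560 float32, m along the optical axis (not along the pixel's ray), 0 where there is no reading), "fx", "fy", "cx", "cy" (pixels), "xyz" and "orientation" of the camera in the world. Camera axes: x right, y down, z forward; pixel columns grow to the right and rows downward; lengths in m; the calibration is good to about 2 mm. The wrist camera is an equidistant fisheye: a pixel r from the principal point sees the ray r / f radians off the axis. A picture is of the moment at which its call begins.
- r.close_job(): hands the job in; it is judged then, once.
The state is a dict: "time": time; "joint_positions": joint angles; "joint_vel": joint speeds; "joint_torque": joint torques, N m; "ee_pos": TCP position; "eef_rot": TCP orientation; "ft_force": force on the tool from outside, world axes, zero at the start; "torque": the same for the moment, N m; "width": finger opening in m; "grip_force": force on a finger pad.
Only numpy, scipy, OpenCV 4.12 (cv2) and the standard library are available. Lean on these libraries where they do the work, as an engineer would, in place of code of your own. Each camera call takes 0.05 s, during which the arm holds its last target. There are 200 camera calls.

## Working session

There is one attempt and no reset: what is moved stays moved. The work goes in short steps, Python scripts to look and compute and a tool call to move; the robot and the scene stay as the last step left them, time stands still between calls to the robot, and variables do not carry over. Pictures are saved under pics/ and viewed, at most 10 in all, crops included, and the job is handed in when it is done.

Besides the shell and the picture viewer there is one more tool, called as name(argument=value, ...), one argument or row to a line, values as JSON. carry_out: Moves the arm, as the interface text tells. Its arguments: {"type":"object","properties":{"moves":{"type":"array","items":{"type":"array","items":{"type":"number"}}},"fingers":{"type":"number"},"force":{"type":"number"}},"required":["moves"]}

```bash
ls; mkdir -p pics; cat > h.py <<'E'
from bench import read_state, viewer, r
import numpy as np, cv2
from scipy.spatial.transform import Rotation as R
def cam(n):
    c=viewer.camera(n); np.savez(f'/tmp/{n}.npz',**c); return c
def load(n): return dict(np.load(f'/tmp/{n}.npz'))
def rays(c,uv,fish=False):
    uv=np.atleast_2d(uv).astype(float)
    a=np.c_[(uv[:,0]-c['cx'])/c['fx'],(uv[:,1]-c['cy'])/c['fy'],np.ones(len(uv))]
    if fish:
        th=np.hypot(a[:,0],a[:,1]); s=np.sinc(th/np.pi)
        a=np.c_[a[:,0]*s,a[:,1]*s,np.cos(th)]
    return a
def world(c,uv,z=None,fish=False):
    """z: plane height, else use depth"""
    a=rays(c,uv,fish); d=R.from_quat(c['orientation']).apply(a)
    if z is None:
        uv=np.atleast_2d(uv).astype(int); rz=c['range_z'][uv[:,1],uv[:,0]]
        return c['xyz']+d*(rz/a[:,2])[:,None]
    return c['xyz']+d*((z-c['xyz'][2])/d[:,2])[:,None]
def save(c,n,box=None,k=1):
    p=c['pixels']
    if box: p=p[box[1]:box[3],box[0]:box[2]]
    cv2.imwrite(f'pics/{n}.png',cv2.resize(p[...,::-1],None,fx=k,fy=k,interpolation=cv2.INTER_CUBIC))
E
python3 - <<'E'
from h import *
a=cam('scene');b=cam('side');w=cam('wrist')
p=np.vstack([np.hstack([a['pixels'],b['pixels']]) ])
cv2.imwrite('pics/s.png',a['pixels'][...,::-1]);cv2.imwrite('pics/d.png',b['pixels'][...,::-1])
for c in(a,b,w):print(c['xyz'],c['orientation'],c['fx'],c['fy'],c['cx'],c['cy'])
s=read_state();print(s,r.finger_overhang)
E
```

```text
pics
[ 1.24349656 -0.39385081  1.25099411] [ 0.81056618  0.50822439 -0.15353699 -0.24721818] 440.1197207007534 440.1197207007534 277.6790427115454 210.20550624419903
[-0.19773287 -0.77245092  0.72097486] [ 0.80716935 -0.33427849  0.18075943 -0.45173174] 411.00916115456425 411.00916115456425 284.5147894575252 208.1730683608523
[0.19207914 0.59938268 0.38247946] [0.83348892 0.53441666 0.0749841  0.11862735] 325.19226210127806 325.19226210127806 278.95945778197756 205.7676521700681
{'time': 0.15, 'joint_positions': array([-1.16258944,  0.33270409, -0.06469791,  1.46075041,  0.02159633,
        1.34986166, -0.08852697]), 'joint_vel': array([ 2.04961912e-03, -1.64670257e-03, -7.56872282e-04, -3.97983992e-03,
       -1.08937017e-05, -1.78220732e-03,  1.20332805e-04]), 'joint_torque': array([ 7.05402090e-04, -6.23627758e+01,  2.46632542e-02, -3.90149081e+01,
       -6.14394341e-02,  3.71106772e-02,  7.75318949e-05]), 'ee_pos': array([0.26088091, 0.56762925, 0.21294985]), 'eef_rot': array([ 2.13747788e-01,  9.76888744e-01, -5.06257636e-04, -9.01552334e-05]), 'ft_force': array([-0.19117195, -0.22998261,  0.23266238]), 'torque': array([ 0.02132101, -0.02315836,  0.06403331]), 'grip_force': 0.0, 'width': 0.08725910535144009} 0.014
```

View pics/s.png

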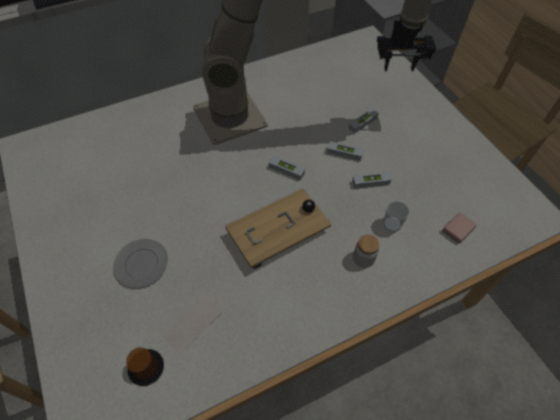

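View pics/d.png

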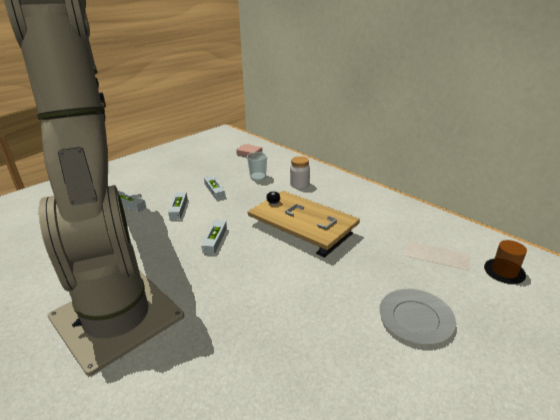

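The scene view shows four level-like bars at pixels A (287,168), B (345,151), C (365,120) and D (371,180). The board is at about (278,226), with the knob at (309,205). I'll measure the distances from the base next.

```bash
python3 - <<'E'
from h import *
a=load('scene');b=load('side')
c=[(287,168),(345,151),(365,120),(371,180)]
for q,z in zip(c,world(a,c,.03)): print(q,z.round(3),np.hypot(*z[:2]).round(3), world(a,[q])[0].round(3))
for n,q in dict(knob=(309,204),tum=(396,213),can=(369,242),plate=(140,263)).items(): print(n,world(a,[q])[0].round(3))
# vial: green mask
for n,cc in(('scene',a),('side',b)):
    hsv=cv2.cvtColor(cc['pixels'],cv2.COLOR_RGB2HSV)
    m=cv2.inRange(hsv,(32,110,40),(75,255,255)); m=cv2.morphologyEx(m,cv2.MORPH_CLOSE,np.ones((5,5)))
    k,l,s,ce=cv2.connectedComponentsWithStats(m)
    for i in range(1,k):
        if s[i,4]>15: print(n,'green',ce[i].round(1),s[i,4],world(cc,[ce[i]],.03)[0].round(3))
# level D by height: points of depth within z .015-.04 near D
vv,uu=np.mgrid[0:420,0:560]; uv=np.c_[uu.ravel(),vv.ravel()]
P=world(a,uv); D=world(a,[c[3]],.03)[0]
sel=(np.abs(P[:,2]-.03)<.008)&(np.hypot(*(P[:,:2]-D[:2]).T)<.1)
(ctr,wh,ang)=cv2.minAreaRect(P[sel,:2].astype(np.float32)); print('D rect',ctr,wh,ang,sel.sum(),P[sel,2].mean())
# board: tan by height
S=(P[:,2]>.035)&(P[:,2]<.08)&(np.hypot(*(P[:,:2]-world(a,[(278,226)],.056)[0,:2]).T)<.19)
hs=cv2.cvtColor(a['pixels'],cv2.COLOR_RGB2HSV).reshape(-1,3)
S&=(hs[:,0]<25)&(hs[:,1]>80)
print('board',cv2.minAreaRect(P[S,:2].astype(np.float32)),S.sum())
A=np.c_[P[S,:2],np.ones(S.sum())];print('plane',np.linalg.lstsq(A,P[S,2],rcond=None)[0])
save(a,'cropD',(320,90,420,230),4)
p=a['pixels'][95:205,265:400]; q=a['pixels'][180:275,215:340]
cv2.imwrite('pics/c1.png',cv2.resize(p[...,::-1],None,fx=5,fy=5,interpolation=cv2.INTER_CUBIC))
E
```

```text
(287, 168) [0.359 0.075 0.03 ] 0.367 [0.356 0.077 0.025]
(345, 151) [0.38  0.303 0.03 ] 0.486 [0.381 0.302 0.032]
(365, 120) [0.277 0.454 0.03 ] 0.532 [0.271 0.459 0.023]
(371, 180) [0.536 0.316 0.03 ] 0.622 [0.53  0.321 0.021]
knob [0.562 0.052 0.082]
tum [0.689 0.316 0.029]
can [0.772 0.143 0.098]
plate [ 0.483 -0.505  0.001]
side green [ 59.2 113. ] 118 [0.423 1.527 0.03 ]
side green [213.  183.7] 31 [0.52  0.324 0.03 ]
side green [125.5 197.5] 32 [0.256 0.456 0.03 ]
side green [177.8 201.1] 40 [0.366 0.309 0.03 ]
side green [214.3 232.7] 62 [0.342 0.076 0.03 ]
side green [ 86.1 315.9] 33 [-0.057  0.018  0.03 ]
side green [107.5 316.1] 24 [-0.023 -0.017  0.03 ]
D rect (0.5274728536605835, 0.3235025405883789) (0.13126367330551147, 0.04157927632331848) 73.13471984863281 315 0.027396340356537926
board ((0.5726714134216309, -0.06458419561386108), (0.1707731932401657, 0.298098087310791), 5.585604667663574) 3753
plane [ 0.00050811 -0.02916302  0.04933693]
```

View pics/c1.png

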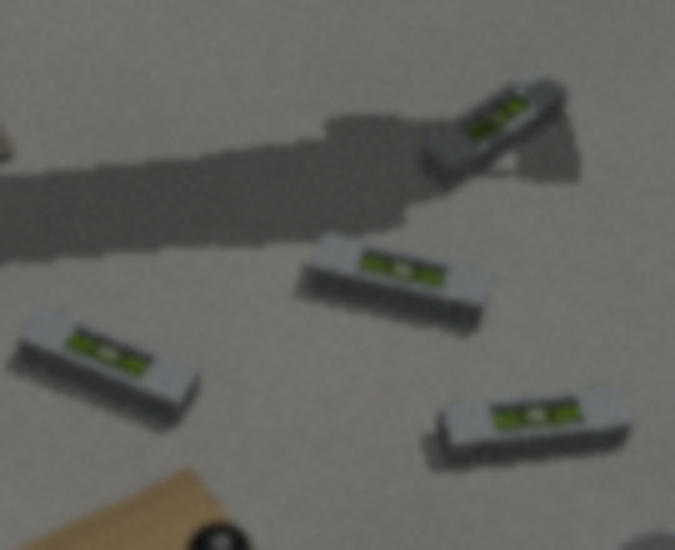

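D at (371,180) in the scene image is the one meant. It lies 0.62 m from the base, against 0.53, 0.49 and 0.37 for the others. The crop confirms a bar with its vial up and its long axis at about 73°, and its measured size of 131 x 42 fits. I'll move above it now.

carry_out(
  moves=[
    [-0.95,-0.31,0,0,0,0],
    [-0.95,-0.31,0,0,0,0],
    [-0.95,-0.31,0,0,0,0],
    [-0.95,-0.31,0,0,0,0],
    [-0.95,-0.31,0,0,0,0],
    [-0.95,-0.31,0,0,0,0],
    [-0.95,-0.31,0,0,0,0],
    [-0.95,-0.31,0,0,0,0],
    [-0.95,-0.31,0,0,0,0],
    [0,0,0.14,0,0,0.93],
    [0,0,0.14,0,0,0.93],
    [0,0,0.14,0,0,0.93],
    [0,0,0.14,0,0,0.93],
    [0,0,0.14,0,0,0.93],
    [0,0,0.14,0,0,0.93],
    [0,0,0.14,0,0,0.93],
    [0,0,0.14,0,0,0.93],
    [0,0,0.14,0,0,0.93],
    [0,0,0.14,0,0,0.93],
    [0,0,0.14,0,0,0.93],
  ],
  fingers=70,
)

```text
time: 2.65
ee_pos: [0.5249, 0.3236, 0.1515]
eef_rot: [0.803, 0.596, -0.0, -0.0]
ft_force: [0.3, -0.0, 0.9]
width: 0.0698
grip_force: 0.0
```

```bash
cat > lev.py <<'E'
from h import *
w=cam('wrist'); s=read_state(); print(s['ee_pos'],s['eef_rot'],s['joint_positions'].round(2))
vv,uu=np.mgrid[0:420,0:560]; uv=np.c_[uu.ravel(),vv.ravel()]
P=world(w,uv,fish=True)
sel=(np.abs(P[:,2]-.03)<.006)&(np.hypot(*(P[:,:2]-[.527,.323]).T)<.085)
print(sel.sum(),P[sel,2].mean(),cv2.minAreaRect(P[sel,:2].astype(np.float32)))
T=(P[:,2]>.02)&(P[:,2]<.12)&(np.hypot(*(P[:,:2]-[.69,.316]).T)<.07)
print('tum',T.sum(),P[T].min(0),P[T].max(0))
t=R.from_quat(s['eef_rot']).as_matrix(); print('tool x,y heading',np.degrees(np.arctan2(t[1,:2],t[0,:2])))
save(w,'w1')
E
python3 lev.py
```

```text
[0.52459371 0.32346936 0.15063775] [ 8.04479290e-01  5.93980161e-01 -7.99112537e-04 -3.61835972e-05] [-0.88  0.36  0.32  1.58 -0.12  1.22 -0.84]
4420 0.028083956456037184 ((0.5255979895591736, 0.3267768621444702), (0.1302301287651062, 0.03586377575993538), 71.80683135986328)
tum 5736 [0.66735948 0.25857552 0.02002665] [0.74365846 0.33417278 0.08851309]
tool x,y heading [ 72.87999129 -17.12008046]
```

View pics/w1.png

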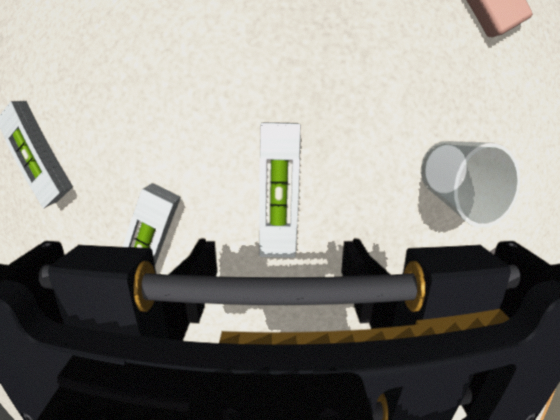

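The wrist view shows the target level at (280,190) between the jaws, with its vial up. The tumbler at (470,180) is well clear. The measured size of 130 x 36 matches. I'll go down and grip.

carry_out(
  moves=[
    [0.09,0,0.7,0,0,0.14],
    [0,0,0.8,0,0,0],
    [0,0,0.7,0,0,0],
    [0,0,0.5,0,0,0],
    [0,0,0.3,0,0,0],
    [0,0,0.2,0,0,0],
    [0,0,0.07,0,0,0],
    [0,0,0,0,0,0],
  ],
)

```text
time: 3.7
ee_pos: [0.5264, 0.3273, 0.0216]
eef_rot: [0.807, 0.59, 0.0, -0.0]
ft_force: [-0.1, -0.2, 1.6]
width: 0.0703
grip_force: 0.0
```

carry_out(
  moves=[
    [0,0,0,0,0,0],
    [0,0,0,0,0,0],
    [0,0,0,0,0,0],
    [0,0,0,0,0,0],
    [0,0,0,0,0,0],
    [0,0,0,0,0,0],
  ],
  fingers=25,
  force=25,
)

```text
time: 4.45
ee_pos: [0.5265, 0.3274, 0.0216]
eef_rot: [0.807, 0.59, 0.0, -0.0]
ft_force: [-0.3, 1.1, 3.5]
width: 0.0263
grip_force: 1.9
```

carry_out(
  moves=[
    [0,0,-0.3,0,0,0],
    [0,0,-0.7,0,0,0],
    [0,0,-1,0,0,0],
    [0,0,-1,0,0,0],
    [0,0,-1,0,0,0],
  ],
)

```text
time: 5.08
ee_pos: [0.526, 0.3269, 0.1832]
eef_rot: [0.807, 0.59, 0.0, -0.0]
ft_force: [0.7, 0.7, 0.0]
width: 0.025
grip_force: 0.0
```

The width went to 25, below the level's 36, so it slipped out. I'll look.

```bash
sed -i "s/'w1'/'w2'/" lev.py; python3 lev.py
```

```text
[0.52810401 0.3281048  0.18905844] [ 8.07294400e-01  5.90136240e-01  3.86410463e-03 -1.99574440e-04] [-0.89  0.34  0.33  1.53 -0.11  1.29 -0.85]
3611 0.02806633619968392 ((0.5258739590644836, 0.32683423161506653), (0.12917178869247437, 0.03605455160140991), 71.7931900024414)
tum 4651 [0.66794827 0.25822726 0.02001099] [0.74383171 0.33410455 0.08810754]
tool x,y heading [ 72.33476678 -17.66680557]
```

View pics/w2.png

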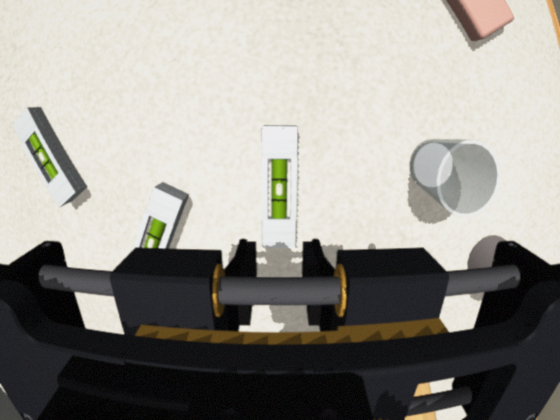

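The wrist picture shows the level at (280,185), unmoved. Its length and position agree with the earlier measurement. I'll check its height profile to see why it was not held.

```bash
python3 - <<'E'
from h import *
w=load('wrist')
vv,uu=np.mgrid[0:420,0:560]; uv=np.c_[uu.ravel(),vv.ravel()]
P=world(w,uv,fish=True)
a=np.radians(71.8); u=np.array([np.cos(a),np.sin(a)]); v=np.array([-u[1],u[0]])
d=P[:,:2]-[.5258,.3268]; x=d@u; y=d@v
np.set_printoptions(linewidth=200,suppress=True)
xs=np.arange(-.07,.071,.01); ys=np.arange(-.026,.027,.004)
for yy in ys:
    print(round(yy,3),[int(round(1e3*np.median(P[(abs(x-xx)<.003)&(abs(y-yy)<.002),2]))) if ((abs(x-xx)<.003)&(abs(y-yy)<.002)).any() else -9 for xx in xs])
# finger tips: nearest depth points
s=read_state(); t=R.from_quat(s['eef_rot']).inv().apply(P-s['ee_pos'])
k=(t[:,2]>-.03)&(t[:,2]<.03)&(np.abs(t[:,0])<.05)&(np.abs(t[:,1])<.06)&(w['range_z'].ravel()>0)
print('finger pts in tool frame',k.sum(),t[k].min(0),t[k].max(0), np.median(t[k],0))
E
```

```text
-0.026 [-2, -2, -2, -2, -1, -2, -2, -2, -1, 303, 284, 277, -2, -2, -2]
-0.022 [-2, -1, -1, -1, -2, -2, -2, -1, 222, 303, 284, 277, -2, -1, -1]
-0.018 [-9, 28, 29, 28, 28, 28, 240, 244, 221, 276, 282, 276, 28, 28, -1]
-0.014 [-9, 29, 29, 28, 28, 28, 234, 236, 211, 29, 278, 28, 28, 28, -2]
-0.01 [-9, 28, 28, 29, 20, 19, 19, 19, 18, 19, 278, 29, 28, 29, -2]
-0.006 [-9, 29, 28, 28, 26, 25, 26, 24, 26, 24, 278, 28, 29, 29, -1]
-0.002 [-9, 28, 29, 29, 27, 27, 28, 28, 28, 27, 278, 29, 28, 29, -1]
0.002 [-9, 28, 29, 28, 27, 27, 28, 28, 27, 28, 278, 29, 28, 29, -2]
0.006 [-9, 28, 28, 28, 26, 24, 26, 25, 26, 25, 278, 28, 29, 29, -2]
0.01 [-9, 28, 28, 29, 20, 19, 108, 202, 197, 29, 278, 29, 28, 29, -2]
0.014 [-9, 29, 29, 29, 28, 28, 239, 240, 212, 29, 278, 29, 28, 29, -1]
0.018 [-1, -1, -1, 27, 28, 28, 240, 246, 222, 284, 284, 276, 28, 14, -2]
0.022 [-2, -2, -2, -2, -1, -1, -1, -2, 222, 313, 284, 276, -1, -1, -2]
0.026 [-1, -1, -2, -1, -2, -2, -2, -2, -2, 313, 284, 276, -1, -2, -2]
finger pts in tool frame 1167 [-0.01067298 -0.02403706 -0.02998972] [ 0.01015471  0.02179768 -0.00065057] [ 0.00784365 -0.01319996 -0.01739522]
```

The level is a full-height bar and is where I expected it. I'll grip again, a little lower and with a closing target of 0, and then check while closed.

carry_out(
  moves=[
    [0,0,0.2,0,0,0],
    [0,0,0.4,0,0,0],
    [0,0,0.5,0,0,0],
    [0,0,0.5,0,0,0],
    [0,0,0.5,0,0,0],
    [0,0,0.5,0,0,0],
    [0,0,0.5,0,0,0],
    [0,0,0.4,0,0,0],
    [0,0,0.3,0,0,0],
    [0,0,0.2,0,0,0],
    [0,0,0.05,0,0,0],
    [0,0,0,0,0,0],
    [0,0,0,0,0,0],
  ],
  fingers=70,
)

```text
time: 6.75
ee_pos: [0.5265, 0.3274, 0.0197]
eef_rot: [0.807, 0.59, 0.0, -0.0]
ft_force: [0.6, 0.1, -0.4]
width: 0.0697
grip_force: 0.0
```

carry_out(
  moves=[
    [0,0,0,0,0,0],
    [0,0,0,0,0,0],
    [0,0,0,0,0,0],
    [0,0,0,0,0,0],
  ],
  fingers=20,
  force=25,
)

```text
time: 7.25
ee_pos: [0.5262, 0.3272, 0.0192]
eef_rot: [0.807, 0.59, 0.0, -0.0]
ft_force: [-0.5, 0.2, -0.5]
width: 0.038
grip_force: 0.0
```

```bash
python3 - <<'E'
from h import *
s=read_state();print(s['ee_pos'],s['eef_rot'],s['width'],s['grip_force'],s['ft_force'],s['torque'])
b=cam('side');w=cam('wrist')
s=read_state();print(s['width'],s['grip_force'])
A=cv2.resize(b['pixels'][120:240,150:310],(800,600),interpolation=cv2.INTER_CUBIC)
W=cv2.resize(w['pixels'][120:330,150:430],(400,300))
A[:300,400:]=W
cv2.imwrite('pics/g.png',A[...,::-1])
E
```

```text
[0.52619657 0.32716329 0.01918442] [ 8.07190600e-01  5.90290887e-01  5.59212393e-05 -1.55236853e-05] 0.03802508896188174 0.0 [-0.48450004  0.21897941 -0.47886086] [-0.08851642 -0.00187996  0.01941303]
0.03469403733162825 24.998593032360077
```

View pics/g.png

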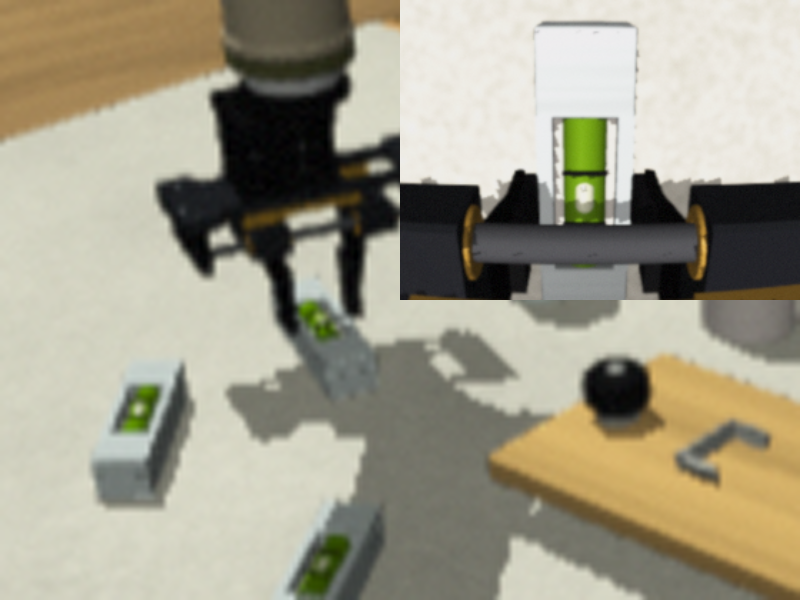

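The picture shows the pads beside the middle of the bar, with the fingers standing correctly either side of it. I'll hold and see whether the grip stays.

carry_out(
  moves=[
    [0,0,0,0,0,0],
    [0,0,0,0,0,0],
  ],
)

```text
time: 7.6
ee_pos: [0.5261, 0.3272, 0.0192]
eef_rot: [0.807, 0.59, 0.0, -0.0]
ft_force: [-0.5, -0.2, 0.4]
width: 0.0349
grip_force: 25.0
```

carry_out(
  moves=[
    [0,0,-0.1,0,0,0],
    [0,0,-0.2,0,0,0],
    [0,0,-0.3,0,0,0],
    [0,0,-0.4,0,0,0],
    [0,0,0,0,0,0],
  ],
)

```text
time: 8.22
ee_pos: [0.5273, 0.3278, 0.0613]
eef_rot: [0.807, 0.59, 0.002, -0.0]
ft_force: [-0.2, 0.3, -2.2]
width: 0.0351
grip_force: 25.0
```

carry_out(
  moves=[
    [0,0,-0.5,0,0,0],
    [0,0,-0.8,0,0,0],
    [-0.3,0.1,-0.8,0,0,0],
    [-0.6,0.1,-0.6,0,0,0],
    [-0.85,0.15,-0.4,0,0,0],
    [-0.9,0.16,-0.2,0,0,0],
    [-0.9,0.16,-0.17,0,0,0],
    [-0.9,0.16,0,0,0,0],
    [-0.9,0.16,0,0,0,0],
    [-0.9,0.16,0,0,0,0],
    [-0.9,0.16,0,0,0,0],
    [-0.9,0.16,0,0,0,0],
    [-0.9,0.16,0,0,0,0],
    [-0.9,0.16,0,0,0,0],
    [-0.5,0.1,0,0,0,0],
    [0,0,0,0,0,-0.75],
    [0,0,0,0,0,-0.75],
    [0,0,0,0,0,-0.75],
    [0,0,0,0,0,-0.72],
    [0,0,0,0,0,0],
  ],
)

```text
time: 10.72
ee_pos: [0.4726, -0.0904, 0.1986]
eef_rot: [0.669, 0.744, 0.0, 0.0]
ft_force: [-1.2, -1.5, -3.0]
width: 0.0348
grip_force: 25.0
```

carry_out(
  moves=[
    [0,0,0,0,0,0],
    [0,0,0,0,0,0],
    [0,0,0,0,0,0],
  ],
)

```text
time: 11.1
ee_pos: [0.4727, -0.0903, 0.198]
eef_rot: [0.669, 0.744, 0.0, -0.0]
ft_force: [0.8, -0.7, -2.1]
width: 0.0349
grip_force: 25.0
```

```bash
python3 - <<'E'
from h import *
s=read_state();print(s['ee_pos'],s['eef_rot'],s['width'],s['grip_force'],s['joint_positions'].round(2))
t=R.from_quat(s['eef_rot']).as_matrix(); print('tool x,y heading',np.degrees(np.arctan2(t[1,:2],t[0,:2])))
cam('scene');w=cam('wrist'); save(w,'w3')
E
```

```text
[ 0.47273073 -0.09030258  0.19798099] [ 6.68622853e-01  7.43601692e-01  6.08072916e-05 -1.67988314e-05] 0.03493843762509525 24.996255040168762 [-0.52 -0.    0.62  1.88  0.    1.26  0.21]
tool x,y heading [96.07827051  6.07827009]
```

View pics/w3.png

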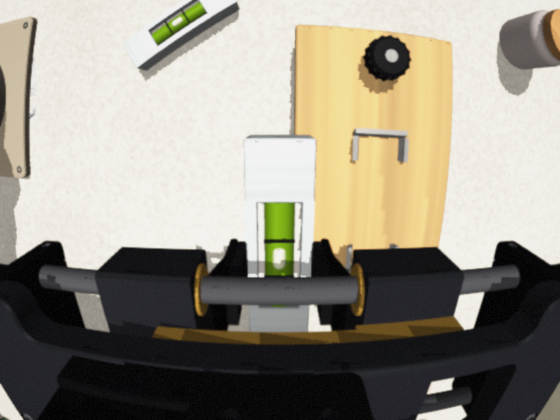

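The wrist view shows the level held straight at (280,230). The knob-end stop is at (352–408, 128–160) and the knob at (388,57). I'll measure the stop, knob and board in the board frame.

```bash
python3 - <<'E'
from h import *
vv,uu=np.mgrid[0:420,0:560]; uv=np.c_[uu.ravel(),vv.ravel()]
for n,f in(('scene',0),('wrist',1)):
    c=load(n); P=world(c,uv,fish=f); hs=cv2.cvtColor(c['pixels'],cv2.COLOR_RGB2HSV).reshape(-1,3)
    a=np.radians(95.6); u=np.array([np.cos(a),np.sin(a)]); v=np.array([-u[1],u[0]])
    d=P[:,:2]-[.5756,-.0945]; x=d@u; y=d@v
    B=(hs[:,0]<25)&(hs[:,1]>80)&(abs(x-.03)<.17)&(abs(y)<.1)&(P[:,2]>.03)&(P[:,2]<.075)
    rc=cv2.minAreaRect(P[B,:2].astype(np.float32)); print(n,'board',rc)
    A=np.c_[x[B],y[B],np.ones(B.sum())]; k=np.linalg.lstsq(A,P[B,2],rcond=None)[0]; print(' plane u,v,1',k.round(4))
    h=P[:,2]-(k[0]*x+k[1]*y+k[2])
    S=(hs[:,1]<70)&(abs(x)<.095)&(abs(y)<.05)&(h>.004)&(h<.016)
    print(' stops',S.sum(),'x',np.percentile(x[S],[1,50,99]),'y',np.percentile(y[S],[1,99]),'h',np.percentile(h[S],[5,95]))
    for nm,q in(('knobend',S&(x>.04)),('farend',S&(x<-.04))):
        if q.sum()>9: print('  ',nm,q.sum(),cv2.minAreaRect(np.c_[x,y][q].astype(np.float32)))
    K=(h>.03)&(h<.04)&(np.hypot(x-.145,y)<.03)
    if K.sum()>5: print(' knob',K.sum(),cv2.minEnclosingCircle(P[K,:2].astype(np.float32)),h[K].mean())
E
```

```text
scene board ((0.5720703601837158, -0.06402534246444702), (0.1723521500825882, 0.2981649339199066), 5.55302095413208)
 plane u,v,1 [-0.028   0.0017  0.0523]
 stops 134 x [-0.0744058   0.04949613  0.07864481] y [-0.02815087  0.03101447] h [0.00480415 0.0135198 ]
   knobend 72 ((0.06331238150596619, 0.0024598389863967896), (0.03243773803114891, 0.06118714436888695), 3.7431843280792236)
   farend 62 ((-0.06036904826760292, 0.00092351995408535), (0.0595439113676548, 0.029736414551734924), 89.9278564453125)
 knob 96 ((0.5618362426757812, 0.05019840598106384), 0.0214868001639843) 0.034142208627527905
wrist board ((0.566908061504364, -0.03836137056350708), (0.1686732918024063, 0.24978958070278168), 5.6456170082092285)
 plane u,v,1 [-0.0282  0.0007  0.0521]
 stops 798 x [-0.06781532  0.06822932  0.07916134] y [-0.0261308   0.03103611] h [0.0054635  0.01109865]
   knobend 656 ((0.06404226273298264, 0.00232725590467453), (0.05859795957803726, 0.031079240143299103), 89.51773834228516)
   farend 142 ((-0.0558527372777462, 0.00261475145816803), (0.029126131907105446, 0.056832294911146164), 0.013779380358755589)
 knob 1337 ((0.5583121180534363, 0.05315785109996796), 0.02157541550695896) 0.03350699111192815
```

carry_out(
  moves=[
    [-0.08,0.5,0,0,0,0],
    [-0.08,0.7,0,0,-0.1,0],
    [-0.08,0.7,0,0,-0.1,0],
    [-0.07,0.6,0.3,0,0,0],
    [0,0,0.7,0,0,0],
    [0,0,0.7,0,0,0],
    [0,0,0.6,0,0,0],
    [0,0,0.35,0,0,0],
    [0,0,0.1,0,0,0],
    [0,0,0,0,0,0],
    [0,0,0,0,0,0],
  ],
)

```text
time: 12.58
ee_pos: [0.5744, -0.095, 0.089]
eef_rot: [0.668, 0.744, -0.009, 0.011]
ft_force: [0.0, 0.6, -3.3]
width: 0.0351
grip_force: 25.0
```

```bash
cat > fit.py <<'E'
from h import *
s=read_state();print(s['ee_pos'],s['eef_rot'],s['ft_force'],s['width'])
w=cam('wrist'); vv,uu=np.mgrid[0:420,0:560]; uv=np.c_[uu.ravel(),vv.ravel()]
P=world(w,uv,fish=True); hs=cv2.cvtColor(w['pixels'],cv2.COLOR_RGB2HSV).reshape(-1,3)
a=np.radians(95.6); u=np.array([np.cos(a),np.sin(a)]); v=np.array([-u[1],u[0]])
d=P[:,:2]-[.5735,-.0925]; x=d@u; y=d@v
B=(hs[:,0]<25)&(hs[:,1]>80)&(abs(x-.05)<.17)&(abs(y)<.08)&(P[:,2]>.03)&(P[:,2]<.075)
k=np.linalg.lstsq(np.c_[x[B],y[B],np.ones(B.sum())],P[B,2],rcond=None)[0]; print('plane',k.round(4))
h=P[:,2]-(k[0]*x+k[1]*y+k[2]); g=hs[:,1]<70
S=g&(x>.03)&(x<.095)&(abs(y)<.05)&(h>.004)&(h<.014)
L=g&(x>.035)&(x<.08)&(abs(y)<.03)&(h>.02)&(h<.075)
for n,q in(('stop',S),('level',L)):
    print(n,q.sum(),'x',np.percentile(x[q],[1,99]).round(4),'y',np.percentile(y[q],[1,99]).round(4),'h',np.percentile(h[q],[5,50,95]).round(4),cv2.minAreaRect(np.c_[x,y][q].astype(np.float32)))
E
python3 fit.py
```

```text
[ 0.57442465 -0.09501118  0.08898423] [ 0.66830763  0.74375391 -0.008779    0.01086083] [ 0.02362199  0.57022594 -3.34734055] 0.03514233690903861
plane [-0.0277  0.0009  0.0521]
stop 1865 x [0.0464 0.077 ] y [-0.0283  0.0292] h [0.0053 0.0096 0.011 ] ((0.061357464641332626, 0.0004442483186721802), (0.058467160910367966, 0.03135685250163078), 89.98111724853516)
level 3984 x [0.0353 0.0621] y [-0.0183  0.0166] h [0.0444 0.046  0.0471] ((0.04864383488893509, -0.0008478611707687378), (0.03597284480929375, 0.027263229712843895), 89.89159393310547)
```

The stop is where I assumed. The level needs +3 mm along x and −1.3 mm along the tool's y, then 16 mm down.

carry_out(
  moves=[
    [0.07,-0.03,0,0,0,0],
    [0,0,0.15,0,0,0],
    [0,0,0.12,0,0,0],
    [0,0,0.06,0,0,0],
    [0,0,0.03,0,0,0],
    [0,0,0.02,0,0,0],
    [0,0,0,0,0,0],
    [0,0,0,0,0,0],
  ],
)

```text
time: 13.62
ee_pos: [0.5724, -0.0928, 0.0729]
eef_rot: [0.668, 0.744, -0.009, 0.01]
ft_force: [-0.6, -0.3, -2.4]
width: 0.0349
grip_force: 25.0
```

```bash
python3 fit.py
```

```text
[ 0.57244652 -0.09279444  0.07293582] [ 0.66830214  0.74375936 -0.0092357   0.01043812] [-0.58763774 -0.28070488 -2.40543893] 0.034919689353956396
plane [-0.0278  0.001   0.0521]
stop 2282 x [0.0464 0.0772] y [-0.0282  0.0291] h [0.0051 0.0096 0.0113] ((0.06153617054224014, 0.00046161189675331116), (0.03168615698814392, 0.058263517916202545), 0.3106827139854431)
level 4207 x [0.0354 0.0645] y [-0.0165  0.0183] h [0.0288 0.03   0.031 ] ((0.04992278665304184, 0.0008886288851499557), (0.029750626534223557, 0.035911064594984055), 0.1765422523021698)
```

It is seated: its top is 30 mm above the board and centred. I'll release, lift straight up and look.

carry_out(
  moves=[
    [0,0,0.02,0,0,0],
    [0,0,0,0,0,0],
    [0,0,0,0,0,0],
    [0,0,0,0,0,0],
    [0,0,-0.2,0,0,0],
    [0,0,-0.5,0,0,0],
    [0,0,-0.8,0,0,0],
    [0,0,-0.8,0,0,0],
    [0,0,-0.5,0,0,0],
    [0,0,-0.2,0,0,0],
    [0,0,0,0,0,0],
    [0,0,0,0,0,0],
  ],
  fingers=65,
)

```text
time: 15.18
ee_pos: [0.5715, -0.0894, 0.191]
eef_rot: [0.668, 0.744, -0.01, 0.01]
ft_force: [0.1, -0.5, 0.5]
width: 0.0653
grip_force: 0.0
```

```bash
python3 fit.py; python3 - <<'E'
from h import *
c=load('wrist'); save(c,'w4')
print(read_state()['joint_positions'].round(3))
E
```

```text
[ 0.5715214 -0.0894224  0.1910425] [ 0.66831524  0.743748   -0.0098147   0.00986592] [ 0.06715204 -0.54820773  0.47619121] 0.06531663308153673
plane [-0.0307  0.0009  0.0512]
stop 822 x [0.0465 0.0769] y [-0.0284  0.0287] h [0.0048 0.0096 0.0113] ((0.06145346164703369, 0.00023380666971206665), (0.030748292803764343, 0.0574926920235157), 0.5660733580589294)
level 1401 x [0.0354 0.0642] y [-0.0163  0.0183] h [0.0287 0.0299 0.031 ] ((0.04979690536856651, 0.0006913654506206512), (0.03523753955960274, 0.029508676379919052), 89.90447235107422)
[-0.483  0.267  0.647  1.656 -0.139  1.268  0.295]
```

View pics/w4.png

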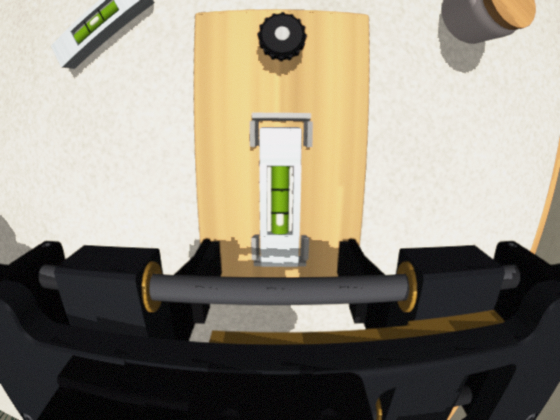

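The wrist view shows the level seated in the pocket with its vial up. The bubble is at (280,221), well off to the fixed end, so the knob end is low and needs about 2.8 rad clockwise. I'll move to above the knob, pre-turned.

carry_out(
  moves=[
    [0.3,0,0,0,0.1,0],
    [0.65,0.01,0,0,0.1,0],
    [0.9,0.02,0,0,0,0],
    [0.9,0.02,0.2,0,0,0],
    [0.6,0.01,0.3,0,0,0],
    [0.2,0,0.3,0,0,-0.7],
    [0,0,0,0,0,-1],
    [0,0,0,0,0,-1],
    [0,0,0,0,0,-1],
    [0,0,0,0,0,-1],
    [0,0,0,0,0,-0.3],
    [0,0,0,0,0,0],
    [0,0,0,0,0,0],
  ],
)

```text
time: 16.85
ee_pos: [0.5591, 0.0523, 0.1591]
eef_rot: [0.374, 0.927, 0.0, -0.0]
ft_force: [-0.2, 0.1, -0.7]
width: 0.065
grip_force: 0.0
```

```bash
cat > knob.py <<'E'
from h import *
s=read_state();print(s['ee_pos'],s['eef_rot'],s['joint_positions'].round(2))
t=R.from_quat(s['eef_rot']).as_matrix(); print('headings',np.degrees(np.arctan2(t[1,:2],t[0,:2])))
w=cam('wrist'); vv,uu=np.mgrid[0:420,0:560]; uv=np.c_[uu.ravel(),vv.ravel()]
P=world(w,uv,fish=True); V=w['pixels'].max(2).ravel()
K=(P[:,2]>.075)&(P[:,2]<.092)&(np.hypot(*(P[:,:2]-[.559,.052]).T)<.035)
c=np.array(cv2.minEnclosingCircle(P[K,:2].astype(np.float32))[0])
print('knob',K.sum(),cv2.minEnclosingCircle(P[K,:2].astype(np.float32)),P[K,2].mean(),'tool delta',(t.T[:2,:2]@(c-s['ee_pos'][:2])/.04).round(3))
E
python3 knob.py
```

```text
[0.55912281 0.05229249 0.15911993] [ 3.74047492e-01  9.27409529e-01  6.73312006e-05 -1.88166692e-04] [-0.58  0.24  0.47  1.73 -0.12  1.2   0.73]
headings [136.06909039  46.06909075]
knob 1922 ((0.5581232309341431, 0.05315558239817619), 0.02145216427743435) 0.07997839555821669 tool delta [ 0.033 -0.002]
```

carry_out(
  moves=[
    [0.03,0,0.3,0,0,0],
    [0,0,0.5,0,0,0],
    [0,0,0.5,0,0,0],
    [0,0,0.5,0,0,0],
    [0,0,0.3,0,0,0],
    [0,0,0.1,0,0,0],
    [0,0,0,0,0,0],
  ],
)

```text
time: 17.77
ee_pos: [0.5586, 0.0528, 0.0714]
eef_rot: [0.374, 0.928, 0.0, 0.0]
ft_force: [-0.3, -0.1, -0.5]
width: 0.0653
grip_force: 0.0
```

carry_out(
  moves=[
    [0,0,0,0,0,0],
    [0,0,0,0,0,0],
    [0,0,0,0,0,0],
    [0,0,0,0,0,0],
    [0,0,0,0,0,0],
    [0,0,0,0,0,0],
  ],
  fingers=25,
  force=25,
)

```text
time: 18.52
ee_pos: [0.5583, 0.0523, 0.0713]
eef_rot: [0.374, 0.927, -0.0, -0.0]
ft_force: [-1.7, -1.8, 3.2]
width: 0.0259
grip_force: 1.7
```

The width reads 26 again on a 40 mm knob. I'll look closely at where the tips are.

```bash
python3 - <<'E'
from h import *
b=cam('side');w=cam('wrist'); s=read_state(); print(s['width'],s['grip_force'],s['ft_force'],s['ee_pos'])
A=cv2.resize(b['pixels'][150:240,215:335],(800,600),interpolation=cv2.INTER_CUBIC)
A[:300,400:]=cv2.resize(w['pixels'][120:330,150:430],(400,300))
cv2.imwrite('pics/g2.png',A[...,::-1])
# dark points seen by side camera near the tool: lowest of fingers in tool frame
vv,uu=np.mgrid[0:420,0:560]; uv=np.c_[uu.ravel(),vv.ravel()]
P=world(b,uv); t=R.from_quat(s['eef_rot']).inv().apply(P-s['ee_pos']); V=b['pixels'].max(2).ravel()
k=(abs(t[:,0])<.04)&(abs(t[:,1])<.06)&(abs(t[:,2])<.05)&(V<70)
for z in np.arange(-.04,.03,.004):
    q=k&(abs(t[:,2]-z)<.002)
    if q.sum(): print(z.round(3),q.sum(),t[q].min(0).round(3),t[q].max(0).round(3))
E
```

```text
0.02523218281775938 1.739779161871411 [-1.18090034 -1.17947647  3.61551874] [0.55835628 0.05261144 0.0713653 ]
-0.04 7 [-0.01  -0.03  -0.041] [ 0.008 -0.025 -0.038]
-0.036 6 [-0.01  -0.029 -0.037] [ 0.009 -0.023 -0.035]
-0.032 7 [-0.01  -0.027 -0.033] [ 0.009 -0.022 -0.031]
-0.028 6 [-0.01  -0.027 -0.03 ] [ 0.006 -0.023 -0.026]
-0.024 8 [-0.006 -0.027 -0.026] [ 0.009 -0.019 -0.022]
-0.02 8 [-0.009 -0.027 -0.021] [ 0.009 -0.019 -0.018]
-0.016 9 [-0.009 -0.026 -0.018] [ 0.009 -0.02  -0.014]
-0.012 7 [-0.009 -0.026 -0.014] [ 0.006 -0.023 -0.01 ]
-0.008 17 [-0.015 -0.024 -0.009] [ 0.019  0.005 -0.007]
-0.004 19 [-0.018 -0.024 -0.006] [ 0.019  0.008 -0.002]
-0.0 17 [-0.018 -0.024 -0.002] [0.019 0.004 0.002]
0.004 12 [-0.018 -0.023  0.003] [ 0.019 -0.007  0.006]
0.008 13 [-0.018 -0.023  0.006] [ 0.016 -0.009  0.01 ]
0.012 12 [-0.015 -0.024  0.01 ] [ 0.013 -0.015  0.014]
0.016 4 [-0.005 -0.02   0.015] [ 0.01  -0.016  0.017]
0.024 1 [-0.008 -0.008  0.022] [-0.008 -0.008  0.022]
```

View pics/g2.png

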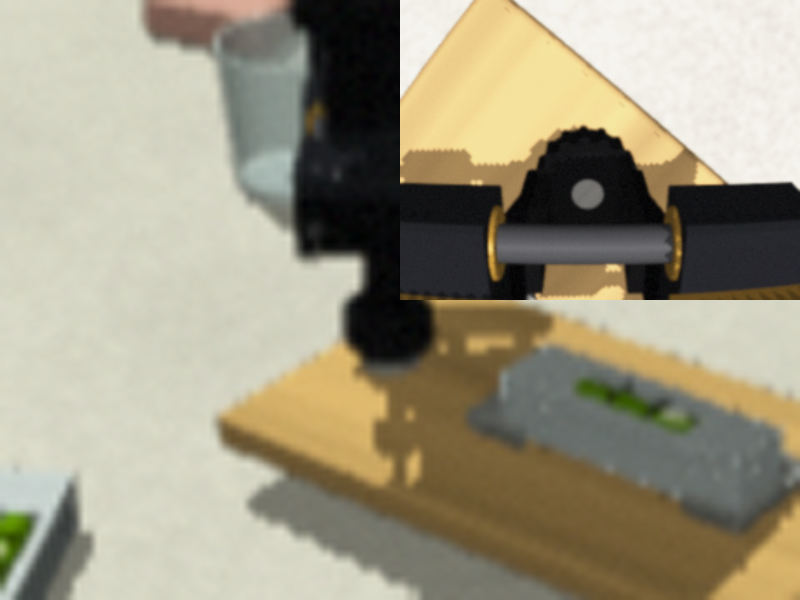

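carry_out(
  moves=[
    [0,0,0,0,0,0],
    [0,0,0,0,0,0],
    [0,0,0,0,0,0],
  ],
  fingers=5,
  force=30,
)

```text
time: 19.0
ee_pos: [0.5584, 0.0529, 0.0713]
eef_rot: [0.374, 0.928, 0.0, -0.0]
ft_force: [-1.4, -1.9, 3.4]
width: 0.0074
grip_force: 1.8
```

```bash
python3 - <<'E'
from h import *
print(r.finger_overhang,[x for x in dir(r) if x[0]!='_'])
s=read_state(); w=cam('wrist'); print(s['width'],s['ft_force'],s['grip_force'])
vv,uu=np.mgrid[0:420,0:560]; uv=np.c_[uu.ravel(),vv.ravel()]
P=world(w,uv,fish=True); t=R.from_quat(s['eef_rot']).inv().apply(P-s['ee_pos'])
k=(abs(t[:,0])<.03)&(abs(t[:,1])<.05)&(abs(t[:,2])<.05)&(w['range_z'].ravel()>0)
for z in np.arange(-.044,.03,.004):
    q=k&(abs(t[:,2]-z)<.002)
    if q.sum(): print(z.round(3),q.sum(),t[q].min(0).round(3),t[q].max(0).round(3))
E
```

```text
0.014 ['PlanningError', 'close_job', 'finger_overhang']
0.007359461022615936 [-1.41833084 -1.90016814  3.36561686] 1.786610915141864
-0.044 173 [ 0.008 -0.011 -0.046] [ 0.012  0.011 -0.042]
-0.04 114 [ 0.009 -0.012 -0.042] [ 0.011  0.012 -0.038]
-0.036 151 [ 0.007 -0.012 -0.038] [ 0.011  0.013 -0.034]
-0.032 176 [ 0.004 -0.013 -0.034] [ 0.011  0.013 -0.03 ]
-0.028 173 [-0.001 -0.013 -0.03 ] [ 0.011  0.012 -0.026]
-0.024 126 [ 0.008 -0.012 -0.026] [ 0.011  0.012 -0.022]
-0.02 125 [ 0.008 -0.012 -0.022] [ 0.011  0.013 -0.018]
-0.016 110 [ 0.008 -0.012 -0.018] [ 0.011  0.012 -0.014]
-0.012 99 [ 0.008 -0.012 -0.014] [ 0.011  0.012 -0.01 ]
-0.008 1083 [-0.013 -0.017 -0.01 ] [ 0.018  0.017 -0.006]
-0.004 759 [-0.011 -0.019 -0.006] [ 0.022  0.021 -0.002]
0.0 187 [ 0.    -0.02  -0.002] [0.022 0.021 0.002]
0.004 133 [ 0.    -0.02   0.002] [0.022 0.021 0.006]
0.008 121 [ 0.    -0.02   0.006] [0.022 0.021 0.01 ]
0.012 108 [ 0.008 -0.019  0.01 ] [0.021 0.019 0.014]
0.016 54 [ 0.009 -0.017  0.014] [0.021 0.019 0.017]
0.024 568 [-0.011 -0.05   0.024] [0.03  0.027 0.026]
0.028 5348 [-0.012 -0.05   0.026] [0.03 0.05 0.03]
```

The fingers closed on top of the knob: the wrist depths put the real fingertips about 9 mm behind the TCP, not 14 mm ahead of it. That also explains the first slip. I'll raise, open and go about 20 mm deeper, watching the force.

carry_out(
  moves=[
    [0,0,-0.2,0,0,0],
    [0,0,-0.3,0,0,0],
    [0,0,0,0,0,0],
    [0,0,0,0,0,0],
    [0,0,0,0,0,0],
    [0,0,0,0,0,0],
    [0,0,0,0,0,0],
    [0,0,0.3,0,0,0],
    [0,0,0.3,0,0,0],
    [0,0,0.15,0,0,0],
    [0,0,0.1,0,0,0],
    [0,0,0.05,0,0,0],
    [0,0,0.05,0,0,0],
    [0,0,0,0,0,0],
  ],
  fingers=65,
)

```text
time: 20.8
ee_pos: [0.5584, 0.0528, 0.0533]
eef_rot: [0.374, 0.928, 0.0, 0.0]
ft_force: [0.5, -1.0, 0.2]
width: 0.065
grip_force: 0.0
```

carry_out(
  moves=[
    [0,0,0,0,0,0],
    [0,0,0,0,0,0],
    [0,0,0,0,0,0],
    [0,0,0,0,0,0],
    [0,0,0,0,0,0],
  ],
  fingers=20,
  force=25,
)

```text
time: 21.42
ee_pos: [0.5585, 0.053, 0.0533]
eef_rot: [0.374, 0.928, 0.0, 0.0]
ft_force: [0.3, 1.1, 0.2]
width: 0.0395
grip_force: 25.0
```

The knob is gripped: 39.5 mm at 25 N. I'll turn it clockwise 136° first, following the rise.

carry_out(
  moves=[
    [0,0,-0.009,0,0,0.5],
    [0,0,-0.009,0,0,1],
    [0,0,-0.009,0,0,1],
    [0,0,-0.009,0,0,1],
    [0,0,-0.009,0,0,1],
    [0,0,-0.009,0,0,1],
    [0,0,-0.009,0,0,1],
    [0,0,-0.009,0,0,1],
    [0,0,-0.009,0,0,1],
    [0,0,-0.009,0,0,1],
    [0,0,-0.009,0,0,1],
    [0,0,-0.009,0,0,1],
    [0,0,-0.009,0,0,1],
    [0,0,-0.009,0,0,1],
    [0,0,-0.009,0,0,1],
    [0,0,-0.009,0,0,1],
    [0,0,-0.009,0,0,1],
    [0,0,-0.009,0,0,0.5],
    [0,0,0,0,0,0],
  ],
)

```text
time: 23.8
ee_pos: [0.5584, 0.0519, 0.0598]
eef_rot: [1.0, 0.001, 0.0, 0.001]
ft_force: [-0.6, -3.3, 1.6]
width: 0.0391
grip_force: 25.0
```

carry_out(
  moves=[
    [0,0,0,0,0,0],
    [0,0,0,0,0,0],
    [0,0,0,0,0,0],
    [0,0,0,0,0,0],
    [0,0,0,0,0,0],
    [0,0,0,0,0,0],
    [0,0,0,0,0,0],
    [0,0,0,0,0,0],
    [0,0,0,0,0,0],
    [0,0,0,0,0,0],
    [0,0,0,0,0,0],
    [0,0,0,0,0,0],
  ],
)

```text
time: 25.3
ee_pos: [0.5584, 0.052, 0.0598]
eef_rot: [1.0, 0.001, 0.0, 0.0]
ft_force: [0.1, -6.3, 0.3]
width: 0.0391
grip_force: 25.0
```

```bash
cat > bub.py <<'E'
from h import *
import sys
# vial rectified on its plane from the image: greyscale profile along the vial
a=np.radians(95.6); u=np.array([np.cos(a),np.sin(a)]); v=np.array([-u[1],u[0]])
s=read_state(); print(s['ee_pos'],s['joint_positions'].round(2),s['width'],s['ft_force'].round(1))
z=float(sys.argv[1]); big=[]
for n,f in(('wrist',1),('scene',0),('side',0)):
    c=cam(n); Rm=R.from_quat(c['orientation']).as_matrix()
    xs=np.arange(-.045,.0451,.0005); ys=np.arange(-.022,.0221,.0005)
    X,Y=np.meshgrid(xs,ys); W=np.array([.573,-.0925,0])+X[...,None]*np.r_[u,0]+Y[...,None]*np.r_[v,0]+np.array([0,0,z])
    q=(W-c['xyz'])@Rm
    if f:
        rr=np.hypot(q[...,0],q[...,1]); k=np.arctan2(rr,q[...,2])/rr
    else: k=1/q[...,2]
    m=cv2.remap(c['pixels'],(c['cx']+c['fx']*q[...,0]*k).astype(np.float32),(c['cy']+c['fy']*q[...,1]*k).astype(np.float32),cv2.INTER_LINEAR)
    hs=cv2.cvtColor(m,cv2.COLOR_RGB2HSV); G=(hs[...,0]>32)&(hs[...,0]<75)&(hs[...,1]>110)
    print(n,'green',G.sum())
    if G.sum()>200:
        yy=ys[G.any(1)]; row=np.median(Y[G]); xx=X[G]; e=np.percentile(xx,[.5,99.5]); mid=e.mean()
        band=np.abs(ys-row)<.002; 
        sat=hs[band][...,1].mean(0); val=hs[band][...,2].mean(0)
        i=(xs>e[0])&(xs<e[1]); P=i&(sat<.5*(sat[i].max()+sat[i].min()))&(val>60)
        print('  vial ends',e.round(4),'row',row.round(4),'pale from mid',(xs[P].min()-mid).round(4),(xs[P].max()-mid).round(4),'mean',(xs[P].mean()-mid).round(4)) if P.any() else print('no pale')
        print('  ',''.join(f'{int(k)//10:2d} ' for k in sat[i][::4])); print('  ',''.join(f'{int(k)//10:2d} ' for k in val[i][::4]))
    big.append(cv2.resize(m,(800,190)))
cv2.imwrite('pics/'+sys.argv[2]+'.png',np.vstack(big)[...,::-1])
E
python3 bub.py .086 b1
```

```text
[0.5584492  0.0520478  0.05980204] [-0.92  0.47  0.93  1.84 -0.43  1.04 -1.39] 0.03911817708938031 [ 0.1 -6.3  0.3]
wrist green 3147
  vial ends [-0.029  0.032] row -0.0055 pale from mid -0.03 0.003 mean -0.0031
   14 21 22 22 22 21 21 22 22 14 21 20 14 13 13 12 13 19 21 21 12 21 22 22 21 22 21 21 21 22 18 
    9  9  9  9  9  9  9  9  9  3  7 10 11 11 11 11 11 10  9  8  2  9  9  9  9  9  9  9  9  9 10 
scene green 1643
  vial ends [-0.032   0.0245] row -0.004 pale from mid -0.0063 0.0023 mean -0.002
   13 16 17 16 16 17 16 17 15 10  9  8  6  6  6  8 10 13 16 15 16 15 15 17 17 17 16 15 
    5  5  5  5  5  5  5  4  4  4  5  6  6  6  6  6  5  5  4  4  4  4  4  4  5  5  5  5 
side green 2305
  vial ends [-0.034  0.026] row 0.009 pale from mid -0.0295 0.0295 mean -0.0024
   13 18 19 20 20 20 19 18 19 16 12  9  9 10 11 11 13 17 20 20 18 19 20 20 20 21 22 22 19 15 
    9  9  9  9  9  9  9  8  8  7  8 10 11 11 11 11 10  9  8  7  7  7  8  8  8  8  8  8  9  9
```

```bash
cat >> bub.py <<'E'
m=big[0]; g=cv2.resize(m,(181*2,89*2)).astype(float)
hs=cv2.cvtColor(g.astype(np.uint8),cv2.COLOR_RGB2HSV).astype(float)
X2=np.linspace(-45,45,362); ry=int((float(sys.argv[3])+.022)/.044*178)
sat=hs[ry-6:ry+7,:,1].mean(0); val=hs[ry-6:ry+7,:,2].mean(0)
i=(X2>-20)&(X2<22)
for lo,hi in((-17,-3),(0,18)):
    j=(X2>lo)&(X2<hi); wt=np.clip(70-val,0,None)*j; print('line',(wt*X2).sum()/wt.sum() if wt.sum() else None)
j=i&(val>90)&(sat<175); print('bubble edges',X2[j].min(),X2[j].max(),X2[j].mean())
E
python3 bub.py .086 b2 -.0055 | tail -3
```

```text
line -10.012579911796239
line 11.220214588934214
bubble edges -5.360110803324098 4.86149584487535 -0.24930747922437543
```

View pics/b2.png

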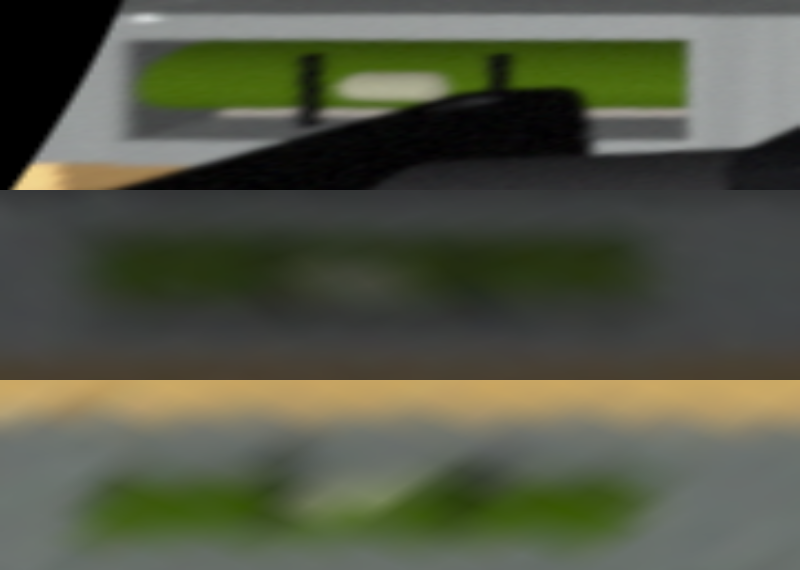

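The top strip is the wrist view. Its lines are at columns 311 and 498 and the bubble spans 334–450, about 1 mm towards the fixed end. It is already between the lines, so I'll centre it with about 9° more clockwise, then release and rise.

carry_out(
  moves=[
    [0,0,-0.005,0,0,0.4],
    [0,0,-0.005,0,0,0.5],
    [0,0,0,0,0,0.25],
    [0,0,0,0,0,0],
    [0,0,0,0,0,0],
  ],
)

```text
time: 26.22
ee_pos: [0.5584, 0.0521, 0.0601]
eef_rot: [0.997, -0.079, 0.0, 0.0]
ft_force: [0.8, -5.6, 0.4]
width: 0.0393
grip_force: 25.0
```

carry_out(
  moves=[
    [0,0,0,0,0,0],
    [0,0,0,0,0,0],
    [0,0,0,0,0,0],
    [0,0,0,0,0,0],
    [0,0,-0.2,0,0,0],
    [0,0,-0.5,0,0,0],
    [0,0,-0.8,0,0,0],
    [0,0,-0.8,0,0,0],
    [0,0,-0.5,0,0,0],
    [0,0,-0.2,0,0,0],
    [0,0,0,0,0,0],
  ],
  fingers=65,
)

```text
time: 27.6
ee_pos: [0.5584, 0.053, 0.1801]
eef_rot: [0.997, -0.079, 0.0, -0.0]
ft_force: [-0.6, -0.7, 0.5]
width: 0.065
grip_force: 0.0
```

carry_out(
  moves=[
    [0,0,0,0,0,-0.5],
    [0,0,0,0,0,-1],
    [0,0,0,0,0,-1],
    [0,0,0,0,0,-1],
    [0,0,0,0,0,-1],
    [0,0,0,0,0,-1],
    [0,0,0,0,0,-1],
    [0,0,0,0,0,-1],
    [0,0,0,0,0,-1],
    [0,0,0,0,0,-1],
    [0,0,0,0,0,-1],
    [0,0,0,0,0,-1],
    [0,0,0,0,0,-1],
    [0,0,0,0,0,-0.6],
  ],
  fingers=0,
)

```text
time: 29.35
ee_pos: [0.5577, 0.0527, 0.1788]
eef_rot: [0.67, 0.743, -0.001, -0.001]
ft_force: [0.3, -0.1, 0.6]
width: 0.0003
grip_force: 0.0
```

carry_out(
  moves=[
    [-0.4,0,0,0,0,0],
    [-0.8,0,0,0,0,0],
    [-0.9,0,0,0,0,0],
    [-0.9,0,0,0,0,0],
    [-0.9,0,0,0,0,0],
    [-0.6,-0.02,0,0,0,0],
    [-0.28,0,0,0,0,0],
    [0,0,0,0,0,0],
    [0,0,0,0,0,0],
    [0,0,0,0,0,0],
  ],
)

```text
time: 30.6
ee_pos: [0.5768, -0.1363, 0.1801]
eef_rot: [0.67, 0.742, 0.0, -0.0]
ft_force: [-0.9, -0.5, -0.5]
width: -0.0002
grip_force: 0.0
```

```bash
python3 bub.py .086 b3 0; python3 - <<'E'
from h import *
s=read_state();t=R.from_quat(s['eef_rot']).as_matrix(); print('headings',np.degrees(np.arctan2(t[1,:2],t[0,:2])),s['width'])
w=load('wrist');vv,uu=np.mgrid[0:420,0:560]; uv=np.c_[uu.ravel(),vv.ravel()]
P=world(w,uv,fish=True); hs=cv2.cvtColor(w['pixels'],cv2.COLOR_RGB2HSV).reshape(-1,3)
a=np.radians(95.6); u=np.array([np.cos(a),np.sin(a)]); v=np.array([-u[1],u[0]]); d=P[:,:2]-[.573,-.0925]; x=d@u;y=d@v
L=(hs[:,1]<60)&(abs(x)<.075)&(abs(y)<.03)&(P[:,2]>.076)&(P[:,2]<.095)
print('level',L.sum(),np.percentile(x[L],[1,99]),np.percentile(y[L],[1,99]),np.polyfit(x[L],P[L,2],1))
E
```

```text
[ 0.57682307 -0.13634802  0.18010518] [-0.49  0.35  0.81  1.63 -0.27  1.27  0.47] -0.00020400735474764117 [-0.9 -0.5 -0.5]
wrist green 3260
  vial ends [-0.032   0.0295] row 0.0005 pale from mid -0.0088 0.0038 mean -0.0025
   21 21 21 22 21 21 21 21 22 20 17  6  1  1  1  1  1 11 21 21 15 20 21 21 21 21 21 21 21 21 20 
   16 17 17 17 17 17 17 17 17 11 11 20 23 23 23 23 23 20 17 17  6 14 17 17 17 17 17 17 18 18 17 
scene green 1691
  vial ends [-0.0315  0.0255] row -0.0035 pale from mid -0.011 0.0035 mean -0.0038
   13 15 16 16 16 16 16 14 12  8  7  5  4  4  6  8 11 13 15 15 15 15 16 16 16 16 16 16 12 
    8  8  8  8  8  8  8  8  7  8  8  9  9 10  9  9  8  7  7  6  7  7  8  8  8  8  8  8  8 
side green 2309
  vial ends [-0.0335  0.026 ] row 0.007 pale from mid -0.0293 0.0038 mean -0.0043
   13 18 21 22 21 20 22 22 21 15  8  5  5  7  7  6 10 16 19 20 19 19 20 20 22 22 22 21 20 16 
   17 17 17 16 16 16 16 15 14 11 12 16 19 19 19 20 19 17 15 12 10 11 14 15 16 16 16 16 16 16 
line None
line 8.801939058171746
bubble edges -11.59279778393352 3.1163434903047076 -4.238227146814405
headings [95.76428838  5.76428564] 0.0004180703382551867
level 4604 [-0.06555362  0.06194876] [-0.0172999   0.01817188] [-0.00303332  0.08332336]
```

The bubble now reads about −2 to −2.5 mm. Holding the knob had shifted the board slightly, and letting go shifted it back. I'll take a finer profile from the same picture.

```bash
cat > prof.py <<'E'
from h import *
b=cv2.imread('pics/'+__import__('sys').argv[1]+'.png')[:190]
hs=cv2.cvtColor(b,cv2.COLOR_BGR2HSV).astype(float); X=np.linspace(-45,45,800)
G=(hs[...,0]>32)&(hs[...,0]<75)&(hs[...,1]>110); r0=int(np.median(np.where(G)[0])); print('row',r0)
for nm,a,c in(('centre',-12,12),('upper edge',-45,-25),('lower edge',25,45)):
    sat=hs[r0+a:r0+c,:,1].mean(0); val=hs[r0+a:r0+c,:,2].mean(0); i=(X>-22)&(X<22)
    dk=i&(val<.6*np.median(val[i])); pl=i&(sat<110)&(val>.9*np.median(val[i]))
    seg=lambda m:[(X[s].round(1),X[e].round(1)) for s,e in zip(np.where(np.diff(m.astype(int))==1)[0]+1,np.where(np.diff(m.astype(int))==-1)[0])]
    print(nm,'dark',seg(dk),'pale',seg(pl))
E
python3 prof.py b3; python3 prof.py b2
```

```text
row 96
centre dark [(np.float64(-13.2), np.float64(-11.7)), (np.float64(7.9), np.float64(9.9))] pale [(np.float64(-9.9), np.float64(2.2))]
upper edge dark [] pale [(np.float64(-21.9), np.float64(-14.1)), (np.float64(-10.8), np.float64(7.6)), (np.float64(10.5), np.float64(21.9))]
lower edge dark [] pale [(np.float64(-21.9), np.float64(-14.0)), (np.float64(-11.3), np.float64(6.9)), (np.float64(10.3), np.float64(21.9))]
row 71
centre dark [(np.float64(-11.2), np.float64(-8.8)), (np.float64(10.1), np.float64(12.3))] pale []
upper edge dark [] pale [(np.float64(-21.9), np.float64(21.9))]
lower edge dark [(np.float64(-10.6), np.float64(-9.5)), (np.float64(4.0), np.float64(20.3))] pale [(np.float64(-11.4), np.float64(-11.2)), (np.float64(-7.0), np.float64(1.7))]
```

Precisely: lines −12.45 and 8.9, bubble −9.9 to 2.2, so about −1.9 mm. It is inside, but only just. I'll go back and give the knob about 19° more.

carry_out(
  moves=[
    [0.4,0,0,0,0,0],
    [0.8,0,0,0,0,0],
    [0.9,0,0,0,0,0],
    [0.9,0,0,0,0,0],
    [0.9,0.02,0,0,0,0],
    [0.6,0,0.2,0,0,0],
    [0.24,0,0.4,0,0,0],
    [0,0,0.6,0,0,0],
    [0,0,0.6,0,0,0],
    [0,0,0.5,0,0,0],
    [0,0,0.4,0,0,0],
    [0,0,0.2,0,0,0],
    [0,0,0.07,0,0,0],
    [0,0,0,0,0,0],
  ],
  fingers=65,
)

```text
time: 32.5
ee_pos: [0.5588, 0.0512, 0.0617]
eef_rot: [0.671, 0.741, 0.0, 0.0]
ft_force: [0.2, 0.3, -0.1]
width: 0.0651
grip_force: 0.0
```

carry_out(
  moves=[
    [0,0,0,0,0,0],
    [0,0,0,0,0,0],
    [0,0,0,0,0,0],
    [0,0,0,0,0,0],
    [0,0,0,0,0,0],
  ],
  fingers=20,
  force=25,
)

```text
time: 33.12
ee_pos: [0.5586, 0.0513, 0.0614]
eef_rot: [0.671, 0.742, 0.0, 0.0]
ft_force: [0.0, -0.4, -0.0]
width: 0.0392
grip_force: 25.0
```

carry_out(
  moves=[
    [0,0,-0.006,0,0,0.4],
    [0,0,-0.008,0,0,0.8],
    [0,0,-0.006,0,0,0.8],
    [0,0,0,0,0,0.4],
    [0,0,0,0,0,0],
    [0,0,0,0,0,0],
  ],
)

```text
time: 33.88
ee_pos: [0.5585, 0.0512, 0.0621]
eef_rot: [0.785, 0.62, -0.0, -0.0]
ft_force: [-1.2, -0.6, -1.1]
width: 0.0388
grip_force: 25.0
```

carry_out(
  moves=[
    [0,0,0,0,0,0],
    [0,0,0,0,0,0],
    [0,0,0,0,0,0],
    [0,0,0,0,0,0],
    [0,0,-0.2,0,0,0],
    [0,0,-0.5,0,0,0],
    [0,0,-0.8,0,0,0],
    [0,0,-0.8,0,0,-0.5],
    [0,0,-0.5,0,0,-1],
    [0,0,-0.2,0,0,-0.9],
  ],
  fingers=65,
)

```text
time: 35.12
ee_pos: [0.5594, 0.051, 0.1851]
eef_rot: [0.67, 0.743, 0.002, 0.001]
ft_force: [0.9, -1.0, -1.0]
width: 0.0653
grip_force: 0.0
```

carry_out(
  moves=[
    [-0.4,0,0,0,0,0],
    [-0.8,0,0,0,0,0],
    [-0.9,0,0,0,0,0],
    [-0.9,0,0,0,0,0],
    [-0.9,0,0,0,0,0],
    [-0.6,-0.02,0,0,0,0],
    [-0.24,0,0,0,0,0],
    [0,0,0,0,0,0],
    [0,0,0,0,0,0],
    [0,0,0,0,0,0],
  ],
  fingers=0,
)

```text
time: 36.38
ee_pos: [0.5768, -0.1364, 0.1821]
eef_rot: [0.67, 0.742, 0.0, -0.0]
ft_force: [0.3, 0.1, 0.1]
width: 0.0007
grip_force: 0.0
```

```bash
python3 bub.py .086 b4 0 | head -3; python3 prof.py b4; python3 - <<'E'
from h import *
w=load('wrist');vv,uu=np.mgrid[0:420,0:560]; uv=np.c_[uu.ravel(),vv.ravel()]
P=world(w,uv,fish=True); hs=cv2.cvtColor(w['pixels'],cv2.COLOR_RGB2HSV).reshape(-1,3)
a=np.radians(95.6); u=np.array([np.cos(a),np.sin(a)]); v=np.array([-u[1],u[0]]); d=P[:,:2]-[.573,-.0925]; x=d@u;y=d@v
L=(hs[:,1]<60)&(abs(x)<.075)&(abs(y)<.03)&(P[:,2]>.076)&(P[:,2]<.095)
print('level',L.sum(),np.percentile(x[L],[1,99]),np.percentile(y[L],[1,99]),np.polyfit(x[L],P[L,2],1))
E
```

```text
[ 0.57680839 -0.13637455  0.18213177] [-0.51  0.36  0.84  1.63 -0.28  1.28  0.48] 0.0007365436029228032 [0.3 0.1 0.1]
wrist green 3283
  vial ends [-0.0325  0.0293] row 0.0005 pale from mid -0.0069 0.0056 mean -0.0006
row 96
centre dark [(np.float64(-12.9), np.float64(-11.9)), (np.float64(7.9), np.float64(9.7))] pale [(np.float64(-8.2), np.float64(3.9))]
upper edge dark [] pale [(np.float64(-21.9), np.float64(-14.2)), (np.float64(-11.1), np.float64(7.6)), (np.float64(10.1), np.float64(21.9))]
lower edge dark [] pale [(np.float64(-21.9), np.float64(-14.2)), (np.float64(-11.7), np.float64(6.8)), (np.float64(10.1), np.float64(21.9))]
level 4534 [-0.06532551  0.06183992] [-0.01728595  0.0182719 ] [0.00034642 0.08365983]
```

The bubble is now about 0.3 mm from the middle. I'll press with closed fingers on the solid end of the top, stepping down to contact.

carry_out(
  moves=[
    [0,0,0.4,0,0,0],
    [0,0,0.6,0,0,0],
    [0,0,0.6,0,0,0],
    [0,0,0.4,0,0,0],
    [0,0,0.25,0,0,0],
    [0,0,0.15,0,0,0],
    [0,0,0.05,0,0,0],
    [0,0,0,0,0,0],
    [0,0,0,0,0,0],
  ],
)

```text
time: 37.65
ee_pos: [0.577, -0.1375, 0.0846]
eef_rot: [0.671, 0.742, 0.0, 0.0]
ft_force: [-0.3, 0.6, -0.2]
width: 0.0005
grip_force: 0.0
```

carry_out(
  moves=[
    [0,0,0.03,0,0,0],
    [0,0,0.03,0,0,0],
    [0,0,0.03,0,0,0],
    [0,0,0,0,0,0],
  ],
)

```text
time: 38.15
ee_pos: [0.5766, -0.1375, 0.0804]
eef_rot: [0.671, 0.741, -0.0, -0.0]
ft_force: [-0.0, 0.4, 0.4]
width: 0.0004
grip_force: 0.0
```

carry_out(
  moves=[
    [0,0,0.03,0,0,0],
    [0,0,0.03,0,0,0],
    [0,0,0.03,0,0,0],
    [0,0,0,0,0,0],
  ],
)

```text
time: 38.65
ee_pos: [0.5766, -0.1375, 0.0769]
eef_rot: [0.671, 0.741, 0.0, -0.0]
ft_force: [-0.1, -0.5, 0.7]
width: 0.0003
grip_force: 0.1
```

carry_out(
  moves=[
    [0,0,0.03,0,0,0],
    [0,0,0.03,0,0,0],
    [0,0,0,0,0,0],
    [0,0,0,0,0,0],
  ],
)

```text
time: 39.15
ee_pos: [0.5768, -0.1375, 0.075]
eef_rot: [0.671, 0.741, 0.0, 0.0]
ft_force: [-2.1, 0.8, 6.8]
width: 0.0008
grip_force: 3.4
```

carry_out(
  moves=[
    [0,0,0.02,0,0,0],
    [0,0,0,0,0,0],
    [0,0,0,0,0,0],
    [0,0,0,0,0,0],
    [0,0,0,0,0,0],
  ],
)

```text
time: 39.78
ee_pos: [0.5769, -0.1374, 0.0744]
eef_rot: [0.671, 0.742, 0.0, 0.0]
ft_force: [-3.3, 1.1, 9.2]
width: 0.0
grip_force: 4.4
```

```bash
python3 bub.py .084 b5 0 | head -6; python3 prof.py b5|head -2;python3 -c "
from h import *
print(read_state()['ft_force'])"
```

```text
[ 0.57690659 -0.13744619  0.07443247] [-0.46  0.47  0.78  1.74 -0.37  1.08  0.55] 1.901043318447307e-06 [-3.3  1.1  9.2]
wrist green 3197
  vial ends [-0.032   0.0295] row 0.0 pale from mid -0.0073 0.0048 mean -0.0013
   21 21 21 21 21 21 21 21 21 21 17 18  2  1  1  1  0  1 21 21 17 21 21 21 21 21 21 21 21 21 21 
   18 18 18 18 17 17 18 18 18 13  7 18 23 24 24 24 24 23 18 18  9 16 18 18 18 18 18 18 18 18 18 
scene green 743
row 94
centre dark [(np.float64(-13.0), np.float64(-11.2)), (np.float64(8.3), np.float64(9.7))] pale [(np.float64(-8.5), np.float64(3.2))]
[-2.07883025  1.07361367  8.32080142]
```

carry_out(
  moves=[
    [0,0,0.012,0,0,0],
    [0,0,0,0,0,0],
    [0,0,0,0,0,0],
    [0,0,0,0,0,0],
    [0,0,0,0,0,0],
    [0,0,0,0,0,0],
    [0,0,0,0,0,0],
  ],
)

```text
time: 40.8
ee_pos: [0.577, -0.1374, 0.0741]
eef_rot: [0.671, 0.742, 0.0, 0.0]
ft_force: [-2.8, 2.0, 10.1]
width: 0.0004
grip_force: 5.1
```

```bash
python3 bub.py .084 b6 0 | head -3; python3 prof.py b6|head -2;python3 -c "
from h import *
print(read_state()['ft_force'])"
```

```text
[ 0.57696836 -0.13739649  0.07409513] [-0.46  0.47  0.78  1.74 -0.37  1.08  0.55] 0.00038404405738508957 [-2.8  2.  10.1]
wrist green 3217
  vial ends [-0.032   0.0295] row 0.0 pale from mid -0.0073 0.0043 mean -0.0015
row 94
centre dark [(np.float64(-12.8), np.float64(-11.1)), (np.float64(8.4), np.float64(9.9))] pale [(np.float64(-8.6), np.float64(3.1))]
[-3.18780742  1.21330087 10.08738983]
```

The press is 10.1 N and the bubble is about 1 mm from the middle, inside the lines. I'll hand in.

```bash
python3 -c "
from h import *
print(r.close_job())"
```

```text
the job is handed in; nothing more can be done
None
```

The job is handed in at about 41 s: the level lies in the pocket vial side up, the last picture has the bubble about 1.3 mm off the middle and between the lines, the arm is pressing the top with about 10 N, and I never went near the tumbler, plate or canister.

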